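# Slide the e-reader out over the cabinet's edge

### The arm

A 6-joint arm with a two-finger parallel gripper is mounted at the origin on the work surface. World frame = base frame: x ahead of the robot, y to its left, z up, the work surface at z = 0. Lengths are in m, angles in rad, forces in N, time in s.
With the tool pointing down it reaches from about 0.325 to 0.75 m from the base axis. Payload 7.6 kg.
Tool frame: the origin (TCP) lies midway between the tips of the shut fingers; the grasp point (between the pads) lies 19 mm behind it; z points along the fingers, y is the line along which they close (so a half turn about z gives the same grasp; the last joint's range is limited). The gripper opens to 85 mm and grips with 20 to 120 N. Pads are 22 mm wide; open, the fingers measure 114 mm over their backs; the gripper's body (76 mm by 85 mm) begins 54 mm behind the grasp point. The pads swing forward as they close: fully open they stand 13 mm farther back than shut.
Start: joints at [-1.383, 0.052, 1.401, -0, 1.689, -0.07], TCP at [0.134, -0.508, 0.207] pointing down, gripper open.
Joint ranges: [-2.9, 2.9], [-0.91, 2.17], [0.12, 2.37], [-1.06, 4.2], [0.26, 2.73], [-2.93, 2.93]. Speed limits (rad/s): [2.57, 2.57, 3.01, 3.14, 3.14, 3.14].

### API

Orientations are given as a rotation vector (axis times angle).
In Python, from rig import state, snapshot, robot, finder gives the robot as it stands.
- The arm moves only by the shell command python3 -m jog 'ROWS' [FORCE]. ROWS is JSON, a list of rows, each an object of numbers: "fingers": the closure, from 0 (fully open) to 1 (shut); "dx", "dy", "dz": the shift along the tool's x, y, z in mm; "ax", "ay", "az": the turn, a rotation vector about the tool's x, y, z in rad. In form: [{"fingers": .., "dx": .., "dy": .., "dz": .., "ax": .., "ay": .., "az": ..}, ...]. A call has 1 to 5 rows; each row is the pose to reach, as a shift and turn from the pose commanded when the call began, along the tool's axes at that moment; what a row does not reach only later rows make up. A row lasts 1/12 s, in which the tool goes at most 41.7 mm and 7.16 degrees, less where a joint would pass 70% of its speed; a pose out of reach is approached as far as the arm can. A call with a gripper value outside its range is refused whole. The fingers move at their own pace and stop on an object; FORCE is the grip in N (left out, the last holds). Time passes only in rows, so rows that repeat a pose let the fingers close. It gives the time, the measured TCP pose, the force, the opening and the grip force at its end, in the units of the state.
- state(): the state, without advancing time (a new reading comes with each control period).
- snapshot(name): name is "scene" or "side" or "wrist"; returns a dict with "image" (420x560x3 uint8, red, green, blue), "depth" (420x560 float32, m along the optical axis (not along the pixel's ray), 0 where there is no reading), "fx", "fy", "cx", "cy" (pixels), "distortion" ([k1, k2, p1, p2, k3] as OpenCV has them; the pictures are not rectified), "xyz" and "attitude" of the camera in the world; the wrist camera has in their place "hand_eye" (4x4, takes a point from camera to tool coordinates, whose origin is the TCP and whose axes are the flange's). Camera axes: x right, y down, z forward; pixel columns grow to the right and rows downward; lengths in m; the calibration is good to about 2 mm. A picture is of the moment at which its call begins: read the wrist's pose just before it.
- robot.job_done(): hands the job in; it is judged then, once.
Trained networks look in the newest picture that a camera, given by its name, has taken for a name from the list of things; names that differ only in an ending like _2 or _b are one class to them, and where a whole thing is asked for, a point or a joint stands for the part that bears it (a point fixed in the world has none). Each returns a list of dicts, best first, with "conf" (0 to 1); they miss things now and then, are a little off and sometimes report something else, mostly with a low value. They report only what shows in the picture. A call takes as long as a camera call.
- finder.spot_in(camera, thing): "at" ([x, y, z] in m, in the coordinates of the camera as it stood for that picture, good to about 4 mm: the middle of the surface that is visible of it).
- finder.spot_point(camera, thing): "at" ([x, y, z] in m, in the coordinates of the camera as it stood for that picture, good to about 4 mm: a listed point, or the origin of a listed thing).
The state is a dict: "clock": time; "qpos": joint angles; "joint_vel": joint speeds; "tau": joint torques, N m; "eef_pos": TCP position; "eef_rot": TCP orientation; "contact_force": force on the tool from outside, world axes, zero at the start; "ft_torque": the same for the moment, N m; "gripper_width": finger opening in m; "finger_force": force on a finger pad.
Only numpy, scipy, OpenCV 4.12 (cv2) and the standard library are available. Lean on these libraries where they do the work, as an engineer would, in place of code of your own. Each camera call takes 0.05 s, during which the arm holds its last target. There are 200 camera calls.

### The job

The e-reader lying flat on the shoe cabinet has no edge that can be got hold of: push it with the fingertips towards the cabinet's front edge (the long edge on the hall side, away from the robot) until it sticks out over that edge by about 3 cm, square with the edge, so that it can be taken from there on the way out. Only slide it, never lift or tip it, and leave everything else on the cabinet where it is.

Things in the scene. Friction and masses are not known exactly. Their poses are not given: they have to be found in the camera images.
- cabinet: Shoe cabinet, fixed: a flat light-wood top 300 mm deep (its x) and 1060 mm wide (its y), on a white body. Origin: the middle of the front edge of the top, at the height of the top surface. x points level out over the edge, away from the robot; y runs along the edge; z up. The top thus spans x from -300 to 0 mm and y from -530 to 530 mm, at z = 0; beyond x = 0 there is nothing down to the floor.
- reader: E-reader: a flat black slab with a pale grey screen on top, 112 mm (its x) by 160 mm (its y) by 9 mm thick, 0.15 to 0.3 kg, lying loose on the cabinet top, long sides roughly along the cabinet's front edge (up to 0.35 rad askew). Origin: centre of the underside. x points to its leading long side (the one towards the cabinet's front edge), z up.
- reader_lead (a point): Middle of the e-reader's leading long side, half-way up its thickness (56 mm in x and 4.5 mm up from the e-reader's origin). Its x in the cabinet's frame is the overhang.
- reader_rear (a point): Middle of the e-reader's rear long side (the side towards the robot), half-way up its thickness (-56 mm in x and 4.5 mm up from the e-reader's origin).
- stopper: Bystander: red plastic door stopper, a wedge 105 mm long (x, thin end +x), 42 mm wide, 30 mm high, loose on the cabinet top to the -y side of the e-reader. Origin: centre of the underside.
- tray: Bystander: black steel mesh tray, 175 mm (x) by 250 mm (y), 42 mm high, loose on the cabinet top to one side (either) of the e-reader, holding three things. Origin: centre of the underside.
- brush_case: Bystander: white electric toothbrush travel case lying in the tray, 54 x 208 x 34 mm. Origin: centre of the underside.
- power_bank: Bystander: slate grey power bank lying in the tray, 66 x 105 x 15 mm. Origin: centre of the underside.
- gauge: Bystander: aluminium pencil tire gauge lying in the tray, 104 mm long (y), 14 mm thick. Origin: centre of the underside.
- bin: Bystander: compact cream plastic tilt-out bin, 130 mm (x) by 156 mm (y), 165 mm high, loose on the cabinet top on the other side from the tray. Origin: centre of the underside.
- bin_front (a joint): Tilt-out front of the bin, hinged at its foot: 0 rad shut (as it starts), grows to 0.6 as it tilts out towards the hall.

How it is judged:
By the outcome, as a careful person would: the job done as asked, in the order asked, and still so for the second after the job is handed in, with the robot touching nothing.
It also fails if it takes over 42 s, if anything falls off the work surface, if the arm or the gripper's body presses on something with over 40 N, if the wrist force passes 120 N, or if a joint passes its speed limit or range.

## Working session

There is one attempt and no reset: what is moved stays moved. The work goes in short steps, Python scripts to look and compute and a shell command to move; the robot and the scene stay as the last step left them, time stands still between calls to the robot, and variables do not carry over. Pictures are saved under pics/ and viewed, at most 10 in all, crops included, and the job is handed in when it is done.

```bash
mkdir -p pics; ls; cat > h.py <<'E'
import numpy as np, cv2
from scipy.spatial.transform import Rotation as R
from rig import state, snapshot, robot, finder
def cam(name):
    s=state(); d=snapshot(name)
    if 'hand_eye' in d:
        T=np.eye(4);T[:3,:3]=R.from_rotvec(s['eef_rot']).as_matrix();T[:3,3]=s['eef_pos'];T=T@np.array(d['hand_eye'])
    else:
        T=np.eye(4);a=np.array(d['attitude']);T[:3,:3]=R.from_rotvec(a).as_matrix() if a.size==3 else (a if a.size==9 else R.from_quat(a).as_matrix());T[:3,3]=d['xyz']
    return d,T
def w(T,p): return T[:3,:3]@np.array(p)+T[:3,3]
def world_pts(d,T):
    K=np.array([[d['fx'],0,d['cx']],[0,d['fy'],d['cy']],[0,0,1]])
    v,u=np.mgrid[:420,:560]
    n=cv2.undistortPoints(np.stack([u,v],-1).reshape(-1,1,2).astype(float),K,np.array(d['distortion'])).reshape(420,560,2)
    z=d['depth']; P=np.dstack([n[...,0]*z,n[...,1]*z,z])
    return P@T[:3,:3].T+T[:3,3]
def save(d,n): cv2.imwrite(n,d['image'][...,::-1])
E
python3 - <<'E'
from h import *
print(state())
for c in ['scene','side']:
    d,T=cam(c); print(c,d['xyz'],d['attitude']); save(d,f'pics/{c}0.png')
    for t in ['cabinet','reader','reader_lead','reader_rear','stopper','tray','bin']:
        r=finder.spot_point(c,t); print(t,[(round(x['conf'],2),w(T,x['at']).round(4)) for x in r[:2]])
E
```

```text
pics
{'clock': 0.0, 'qpos': array([-1.38331831e+00,  5.28482196e-02,  1.40172235e+00,  8.78405358e-06,
        1.68862262e+00, -7.03008848e-02]), 'joint_vel': array([-0.00022587,  0.00024075,  0.00169543, -0.00020613,  0.00072644,
        0.00039763]), 'tau': array([ 7.71955547e-04, -3.81665826e+01, -3.60188127e+01, -4.88780711e-05,
        6.24195309e-03, -1.52816580e-05]), 'eef_pos': array([ 0.13380015, -0.50730823,  0.20636767]), 'eef_rot': array([-3.11394867e+00, -4.03594121e-01,  1.33465797e-04]), 'contact_force': array([-0.57815715,  0.10700528,  0.2154949 ]), 'ft_torque': array([-0.0162857 , -0.00072985,  0.00109753]), 'finger_force': 0.0, 'gripper_width': 0.08558445474226367}
scene [1.0662047  0.92707643 1.00238701] [-0.68043142 -2.63345346  1.16398136]
cabinet [(0.63, array([ 0.6839,  0.0203, -0.0022]))]
reader [(0.88, array([ 0.5478,  0.0898, -0.0009]))]
reader_lead [(0.65, array([0.607 , 0.1014, 0.004 ]))]
reader_rear [(0.72, array([0.494 , 0.0843, 0.0062]))]
stopper [(0.8, array([ 0.5219, -0.1587, -0.0064]))]
tray [(0.97, array([0.5966, 0.4154, 0.    ])), (0.16, array([ 0.4904, -0.331 , -0.0036]))]
bin [(0.71, array([ 0.4902, -0.3331, -0.0039])), (0.28, array([0.567 , 0.4807, 0.0038]))]
side [0.60891209 0.60269606 0.88983144] [-0.06652026 -2.96985984  0.95890282]
cabinet [(0.82, array([ 0.6792,  0.0162, -0.0022]))]
reader [(0.87, array([ 0.5494,  0.0919, -0.0031]))]
reader_lead [(0.78, array([0.6038, 0.1024, 0.0017]))]
reader_rear [(0.93, array([0.4925, 0.0813, 0.0042]))]
stopper [(0.67, array([ 0.5219, -0.1665, -0.0009]))]
tray [(0.75, array([0.5945, 0.4151, 0.0009]))]
bin [(0.96, array([ 0.4879, -0.333 , -0.0008]))]
```

View pics/scene0.png

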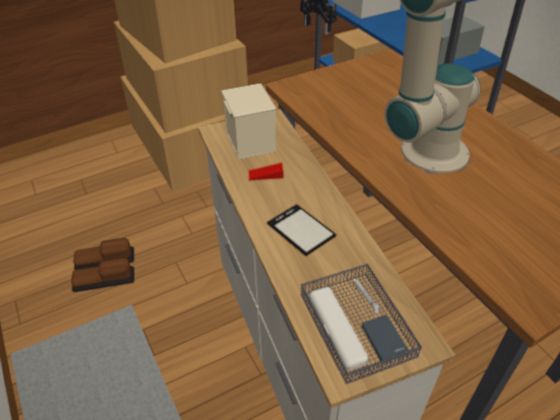

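View pics/side0.png

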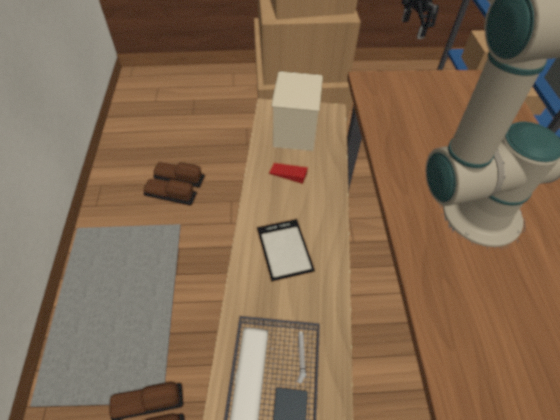

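```bash
cat >> h.py <<'E'
def K(d): return np.array([[d['fx'],0,d['cx']],[0,d['fy'],d['cy']],[0,0,1]])
def top(d,T,z,x0=.36,x1=.80,y0=-.2,y1=.3,r=.0005,img=None):
    xs=np.arange(x0,x1,r);ys=np.arange(y0,y1,r);X,Y=np.meshgrid(xs,ys)
    P=np.dstack([X,Y,0*X+z]).reshape(-1,3).astype(float)
    Ti=np.linalg.inv(T); rv=cv2.Rodrigues(Ti[:3,:3])[0]
    uv=cv2.projectPoints(P,rv,Ti[:3,3],K(d),np.array(d['distortion']))[0].reshape(*X.shape,2).astype(np.float32)
    return cv2.remap(d['image'] if img is None else img,uv[...,0],uv[...,1],cv2.INTER_LINEAR)
def edge(d,T,ya=-.5,yb=.5):
    P=world_pts(d,T); out=[]
    for y in np.arange(ya,yb,.02):
        m=(abs(P[...,1]-y)<.01)&(abs(P[...,2])<.006)&(P[...,0]>.3)&(P[...,0]<.9)&(d['depth']>0)
        if m.sum()>20: out.append((y,np.percentile(P[...,0][m],99.5),P[...,0][m].min()))
    return np.array(out),P
def reader(d,T,y0=-.05,y1=.25,x0=.4,x1=.8):
    t=top(d,T,.009,x0,x1,y0,y1); h=cv2.cvtColor(t,cv2.COLOR_RGB2HSV)
    m=((h[...,1]<60)|(h[...,2]<60)).astype(np.uint8)
    m=cv2.morphologyEx(m,cv2.MORPH_OPEN,np.ones((15,15)))
    c=max(cv2.findContours(m,cv2.RETR_EXTERNAL,cv2.CHAIN_APPROX_NONE)[0],key=cv2.contourArea)
    b=cv2.boxPoints(cv2.minAreaRect(c)); return np.c_[x0+b[:,0]*.0005,y0+b[:,1]*.0005],t,m
E
python3 - <<'E'
from h import *
for c in ['scene','side']:
    d,T=cam(c); e,P=edge(d,T); 
    p=np.polyfit(e[:,0],e[:,1],1); print(c,p,np.round(e[:,1]-np.polyval(p,e[:,0]),3)); p=np.polyfit(e[:,0],e[:,2],1);print('back',p)
    b,t,m=reader(d,T); print(b.round(4)); 
    s=np.linalg.norm(np.diff(np.r_[b,b[:1]],axis=0),axis=1);print('sides',s.round(4),'c',b.mean(0).round(4))
    cv2.imwrite(f'pics/t_{c}.png',np.hstack([t[...,::-1],np.dstack([m*255]*3)])[::2,::2])
    if c=='side': cv2.imwrite('pics/top.png',np.vstack([cv2.imread('pics/t_scene.png'),cv2.imread('pics/t_side.png')]))
    print('surf z',np.median(P[...,2][(abs(P[...,0]-.55)<.08)&(abs(P[...,1]+.05)<.03)]))
E
```

```text
scene [0.13714118 0.6762706 ] [-0.004  0.     0.001 -0.001 -0.001 -0.001 -0.002 -0.001 -0.003  0.003
  0.002  0.002  0.     0.001  0.001  0.     0.001 -0.    -0.     0.001
 -0.    -0.     0.     0.001  0.001  0.     0.001  0.     0.     0.
  0.    -0.     0.     0.    -0.     0.    -0.     0.    -0.     0.
 -0.     0.     0.    -0.    -0.001 -0.    -0.001 -0.    -0.001 -0.001]
back [0.08348353 0.38171301]
[[ 0.6771 -0.0497]
 [ 0.7652 -0.0619]
 [ 0.8082  0.2483]
 [ 0.72    0.2605]]
sides [0.089  0.3132 0.089  0.3132] c [0.7426 0.0993]
surf z -8.589815025006331e-05
side [0.13441148 0.6732273 ] [-0.003 -0.002 -0.001 -0.003 -0.002 -0.001 -0.     0.001  0.002  0.002
 -0.     0.     0.001  0.002 -0.001  0.002  0.     0.     0.     0.001
  0.001  0.001  0.001  0.001  0.001  0.001  0.001  0.002  0.001  0.002
 -0.001 -0.001 -0.002 -0.001 -0.002 -0.001 -0.002 -0.001 -0.001 -0.
 -0.001  0.    -0.     0.     0.001 -0.     0.001  0.001  0.001 -0.002]
back [0.09683995 0.37873831]
[[0.4843 0.1576]
 [0.5152 0.0066]
 [0.6184 0.0277]
 [0.5874 0.1787]]
sides [0.1542 0.1053 0.1542 0.1053] c [0.5513 0.0927]
surf z -0.0004327008290719303
```

View pics/top.png

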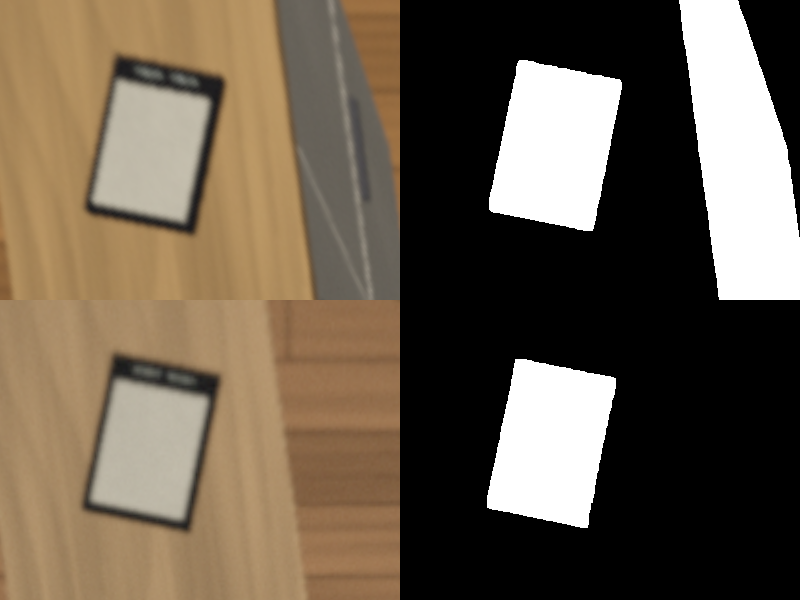

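Both top-down views agree. The front edge is the line x≈0.675+0.135y, so the cabinet yaw is about -0.134. The reader is centred near (0.550, 0.092) with yaw about +0.20. I'll put the open gripper behind the rear side, parallel to the front edge, so the two fingertips square the reader up as they push.

```bash
python3 -m jog '[{"fingers":0,"dx":144,"dy":-110},{"fingers":0,"dx":144,"dy":-110},{"fingers":0,"dx":144,"dy":-110},{"fingers":0,"dx":144,"dy":-110},{"fingers":0,"dx":144,"dy":-110}]' && python3 -m jog '[{"fingers":0,"dx":148,"dy":-110},{"fingers":0,"dx":148,"dy":-110},{"fingers":0,"dx":148,"dy":-110},{"fingers":0,"dx":148,"dy":-110},{"fingers":0,"dx":148,"dy":-110}]' && python3 -m jog '[{"fingers":0,"dx":79,"dy":-144},{"fingers":0,"dx":79,"dy":-144},{"fingers":0,"dx":79,"dy":-144},{"fingers":0,"dx":79,"dy":-144},{"fingers":0,"dx":79,"dy":-144}]' && python3 -m jog '[{"fingers":0,"dx":80,"dy":-144,"az":0.39},{"fingers":0,"dx":80,"dy":-144,"az":0.39},{"fingers":0,"dx":80,"dy":-144,"az":0.39},{"fingers":0,"dx":80,"dy":-144,"az":0.39},{"fingers":0,"dx":80,"dy":-144,"az":0.39}]'
python3 - <<'E'
from h import *
s=state(); M=R.from_rotvec(s['eef_rot']).as_matrix(); print(s['clock'],s['eef_pos'],M.round(3))
d,T=cam('wrist'); save(d,'pics/w1.png'); e,P=edge(d,T,-.1,.3)
for t in ['reader','reader_rear','reader_lead']: print(t,[(round(x['conf'],2),w(T,x['at']).round(4)) for x in finder.spot_point('wrist',t)[:2]])
try:
  b,t,m=reader(d,T,x1=.66); print(b.round(4))
except Exception as ex: print(ex)
print(e[-5:])
E
```

```text
0.9 [ 0.13387604 -0.50766595  0.2072115 ] [[ 0.967  0.255  0.   ]
 [ 0.255 -0.967 -0.   ]
 [-0.     0.    -1.   ]]
reader []
reader_rear []
reader_lead []
[[ 0.444   0.2495]
 [ 0.444  -0.0455]
 [ 0.6595 -0.0455]
 [ 0.6595  0.2495]]
[]validation failed for argument at $[0]...
```

View pics/w1.png

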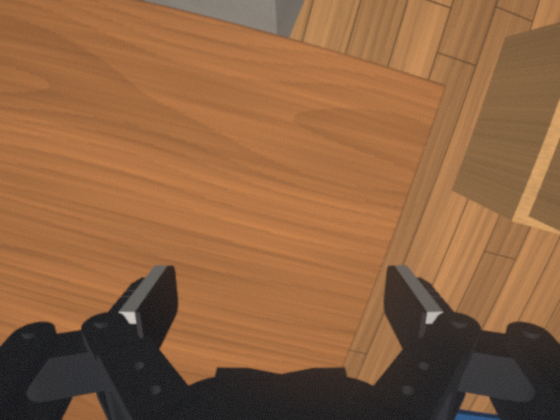

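The move was refused and the arm stayed put; the wrist view shows only the table. I'll retry with every field filled in.

```bash
python3 -m jog '[{"fingers":0,"dx":144,"dy":-110,"dz":0,"ax":0,"ay":0,"az":0},{"fingers":0,"dx":144,"dy":-110,"dz":0,"ax":0,"ay":0,"az":0},{"fingers":0,"dx":144,"dy":-110,"dz":0,"ax":0,"ay":0,"az":0},{"fingers":0,"dx":144,"dy":-110,"dz":0,"ax":0,"ay":0,"az":0},{"fingers":0,"dx":144,"dy":-110,"dz":0,"ax":0,"ay":0,"az":0}]'
```

```text
clock: 1.52
eef_pos: [0.2473, -0.3614, 0.2076]
eef_rot: [3.115, 0.408, 0.002]
contact_force: [0.4, -0.0, 0.2]
gripper_width: 0.0854
finger_force: 0.0
```

```bash
python3 -m jog '[{"fingers":0,"dx":148,"dy":-110,"dz":0,"ax":0,"ay":0,"az":0},{"fingers":0,"dx":148,"dy":-110,"dz":0,"ax":0,"ay":0,"az":0},{"fingers":0,"dx":148,"dy":-110,"dz":0,"ax":0,"ay":0,"az":0},{"fingers":0,"dx":148,"dy":-110,"dz":0,"ax":0,"ay":0,"az":0},{"fingers":0,"dx":148,"dy":-110,"dz":0,"ax":0,"ay":0,"az":0}]' && python3 -m jog '[{"fingers":0,"dx":79,"dy":-144,"dz":0,"ax":0,"ay":0,"az":0},{"fingers":0,"dx":79,"dy":-144,"dz":0,"ax":0,"ay":0,"az":0},{"fingers":0,"dx":79,"dy":-144,"dz":0,"ax":0,"ay":0,"az":0},{"fingers":0,"dx":79,"dy":-144,"dz":0,"ax":0,"ay":0,"az":0},{"fingers":0,"dx":79,"dy":-144,"dz":0,"ax":0,"ay":0,"az":0}]' && python3 -m jog '[{"fingers":0,"dx":80,"dy":-144,"dz":0,"ax":0,"ay":0,"az":0.39},{"fingers":0,"dx":80,"dy":-144,"dz":0,"ax":0,"ay":0,"az":0.39},{"fingers":0,"dx":80,"dy":-144,"dz":0,"ax":0,"ay":0,"az":0.39},{"fingers":0,"dx":80,"dy":-144,"dz":0,"ax":0,"ay":0,"az":0.39},{"fingers":0,"dx":80,"dy":-144,"dz":0,"ax":0,"ay":0,"az":0.39}]'
python3 - <<'E'
from h import *
s=state(); M=R.from_rotvec(s['eef_rot']).as_matrix(); print(s['clock'],s['eef_pos'],M.round(3))
d,T=cam('wrist'); save(d,'pics/w2.png'); e,P=edge(d,T,-.1,.3)
b,t,m=reader(d,T,x0=.47,x1=.66); print(b.round(4))
print(e.round(3).tolist())
E
```

```text
clock: 1.93
eef_pos: [0.3621, -0.2172, 0.2075]
eef_rot: [-3.115, -0.409, -0.002]
contact_force: [0.4, 0.2, -1.2]
gripper_width: 0.0856
finger_force: 0.0
clock: 2.35
eef_pos: [0.4007, -0.0554, 0.2074]
eef_rot: [-3.112, -0.416, -0.002]
contact_force: [-0.9, -0.3, -0.6]
gripper_width: 0.0852
finger_force: 0.0
clock: 2.77
eef_pos: [0.4407, 0.1016, 0.2072]
eef_rot: [-3.134, 0.212, -0.0]
contact_force: [0.0, -0.6, -1.4]
gripper_width: 0.0854
finger_force: 0.0
2.7667 [0.44073395 0.10156597 0.20719943] [[ 0.991 -0.135  0.   ]
 [-0.135 -0.991  0.001]
 [ 0.    -0.001 -1.   ]]
[[ 0.484  -0.05  ]
 [ 0.66   -0.05  ]
 [ 0.66    0.2495]
 [ 0.484   0.2495]]
[[-0.1, 0.593, 0.357], [-0.08, 0.594, 0.361], [-0.06, 0.596, 0.363], [-0.04, 0.598, 0.366], [-0.02, 0.6, 0.369], [0.0, 0.602, 0.371], [0.02, 0.602, 0.374], [0.04, 0.503, 0.377], [0.06, 0.498, 0.379], [0.08, 0.612, 0.382], [0.1, 0.615, 0.385], [0.12, 0.618, 0.387], [0.14, 0.621, 0.39], [0.16, 0.624, 0.393], [0.18, 0.627, 0.395], [0.2, 0.63, 0.398], [0.22, 0.634, 0.4], [0.24, 0.638, 0.403], [0.26, 0.642, 0.406], [0.28, 0.645, 0.409]]
```

View pics/w2.png

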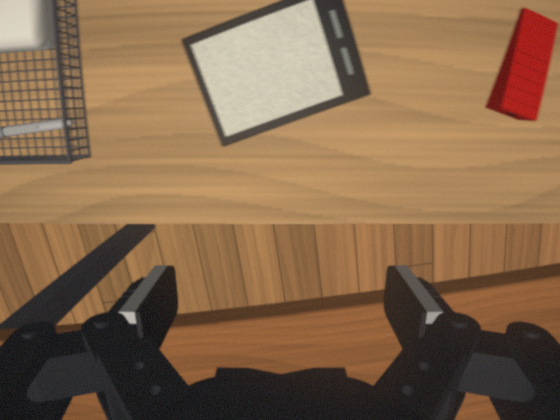

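The wrist view shows the cabinet's back edge level at row 222, so the tool is parallel to the edge. The reader's near corner at (222,145) lies just outside the left finger. Now I'll go down behind the reader.

```bash
python3 -m jog '[{"fingers":0,"dx":0,"dy":0,"dz":42,"ax":0,"ay":0,"az":0},{"fingers":0,"dx":0,"dy":0,"dz":83,"ax":0,"ay":0,"az":0},{"fingers":0,"dx":0,"dy":0,"dz":125,"ax":0,"ay":0,"az":0},{"fingers":0,"dx":0,"dy":0,"dz":165,"ax":0,"ay":0,"az":0},{"fingers":0,"dx":0,"dy":0,"dz":190,"ax":0,"ay":0,"az":0}]' && python3 -m jog '[{"fingers":0,"dx":0,"dy":0,"dz":8,"ax":0,"ay":0,"az":0},{"fingers":0,"dx":0,"dy":0,"dz":14,"ax":0,"ay":0,"az":0},{"fingers":0,"dx":0,"dy":0,"dz":18,"ax":0,"ay":0,"az":0},{"fingers":0,"dx":0,"dy":0,"dz":21,"ax":0,"ay":0,"az":0},{"fingers":0,"dx":0,"dy":0,"dz":21,"ax":0,"ay":0,"az":0}]'
python3 - <<'E'
from h import *
s=state(); print(s['clock'],s['eef_pos'],s['contact_force'])
d,T=cam('wrist'); save(d,'pics/w3.png'); P=world_pts(d,T)
d,T=cam('side');a=cv2.resize(d['image'][160:320,200:360],(600,600),interpolation=cv2.INTER_CUBIC)
cv2.imwrite('pics/s3.png',np.hstack([a[...,::-1]]))
E
```

```text
clock: 3.23
eef_pos: [0.4381, 0.0978, 0.0131]
eef_rot: [3.134, -0.207, -0.007]
contact_force: [-0.3, 0.3, 0.5]
gripper_width: 0.0852
finger_force: 0.0
clock: 3.65
eef_pos: [0.4415, 0.0986, -0.0027]
eef_rot: [-3.134, 0.208, -0.004]
contact_force: [-0.5, 0.3, -0.1]
gripper_width: 0.0854
finger_force: 0.0
3.65 [ 0.44146414  0.0985753  -0.00270022] [-0.4883723   0.27774856 -0.06883145]
```

View pics/w3.png

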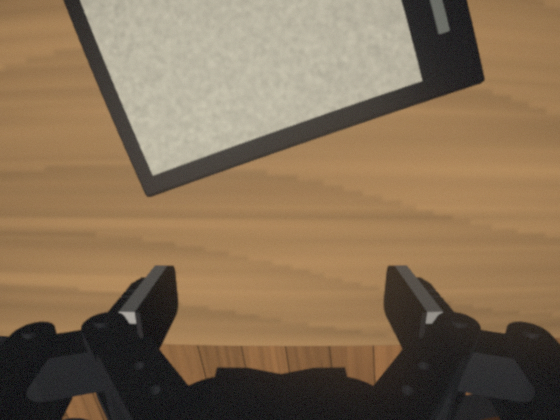

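The corner at (150,194) is ahead of the left finger's front face, and nothing has touched yet. I'll lower 5 mm so the tips sit around mid-thickness, then push in steps.

```bash
python3 -m jog '[{"fingers":0,"dx":0,"dy":0,"dz":3,"ax":0,"ay":0,"az":0},{"fingers":0,"dx":0,"dy":0,"dz":5,"ax":0,"ay":0,"az":0},{"fingers":0,"dx":0,"dy":0,"dz":5,"ax":0,"ay":0,"az":0},{"fingers":0,"dx":0,"dy":0,"dz":5,"ax":0,"ay":0,"az":0}]' && python3 -m jog '[{"fingers":0,"dx":6,"dy":0,"dz":0,"ax":0,"ay":0,"az":0},{"fingers":0,"dx":12,"dy":0,"dz":0,"ax":0,"ay":0,"az":0},{"fingers":0,"dx":18,"dy":0,"dz":0,"ax":0,"ay":0,"az":0},{"fingers":0,"dx":24,"dy":0,"dz":0,"ax":0,"ay":0,"az":0},{"fingers":0,"dx":30,"dy":0,"dz":0,"ax":0,"ay":0,"az":0}]' && python3 -m jog '[{"fingers":0,"dx":5,"dy":0,"dz":0,"ax":0,"ay":0,"az":0},{"fingers":0,"dx":10,"dy":0,"dz":0,"ax":0,"ay":0,"az":0},{"fingers":0,"dx":15,"dy":0,"dz":0,"ax":0,"ay":0,"az":0},{"fingers":0,"dx":20,"dy":0,"dz":0,"ax":0,"ay":0,"az":0},{"fingers":0,"dx":20,"dy":0,"dz":0,"ax":0,"ay":0,"az":0}]'
python3 - <<'E'
from h import *
d,T=cam('wrist'); save(d,'pics/w4.png'); 
E
```

```text
clock: 4.08
eef_pos: [0.4404, 0.0985, -0.0089]
eef_rot: [3.135, -0.207, -0.0]
contact_force: [-0.7, 1.1, -0.1]
gripper_width: 0.0853
finger_force: 0.0
clock: 4.5
eef_pos: [0.471, 0.0944, -0.0088]
eef_rot: [3.135, -0.208, 0.0]
contact_force: [0.3, 0.4, -0.4]
gripper_width: 0.0855
finger_force: 0.0
clock: 4.92
eef_pos: [0.4909, 0.0918, -0.0087]
eef_rot: [3.135, -0.208, 0.001]
contact_force: [1.1, -0.3, -0.6]
gripper_width: 0.0855
finger_force: 0.0
```

View pics/w4.png

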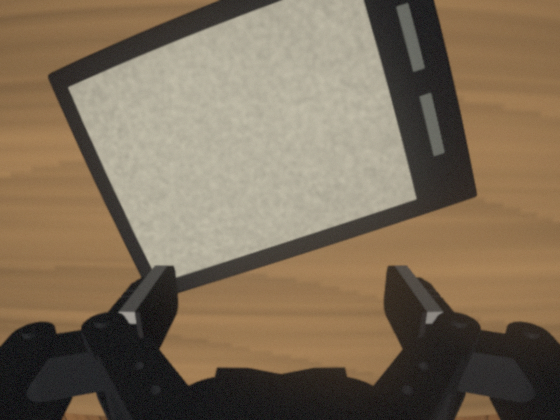

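The reader hasn't moved: its slope is the same, and its corner at about (155,297) is just hidden by the left finger. I'll check where the fingertips really are in the picture before pushing on.

```bash
python3 - <<'E'
from h import *
s=state();d,T=cam('wrist'); H=np.array(d['hand_eye']);print(H.round(4))
Hi=np.linalg.inv(H)
def pr(p): return cv2.projectPoints(np.array([p],float),cv2.Rodrigues(Hi[:3,:3])[0],Hi[:3,3],K(d),np.array(d['distortion']))[0].ravel().round(0)
for x in (-.011,0,.011):
  for y in (-.057,-.043,.043,.057): print(x,y,pr([x,y,-.013]))
P=world_pts(d,T); Pt=(P-s['eef_pos'])@R.from_rotvec(s['eef_rot']).as_matrix()
for u,v in [(160,270),(150,285),(170,285),(130,318),(180,292),(146,262),(170,300),(300,253),(400,268),(476,193)]: print(u,v,P[v,u].round(4),Pt[v,u].round(4))
E
```

```text
[[ 1.700e-03 -9.618e-01 -2.739e-01  6.920e-02]
 [ 1.000e+00  1.400e-03  1.200e-03  0.000e+00]
 [-8.000e-04 -2.739e-01  9.618e-01 -1.671e-01]
 [ 0.000e+00  0.000e+00  0.000e+00  1.000e+00]]
-0.011 -0.057 [163. 280.]
-0.011 -0.043 [191. 281.]
-0.011 0.043 [369. 281.]
-0.011 0.057 [397. 280.]
0 -0.057 [161. 259.]
0 -0.043 [189. 260.]
0 0.043 [370. 260.]
0 0.057 [399. 260.]
0.011 -0.057 [158. 238.]
0.011 -0.043 [188. 238.]
0.011 0.043 [372. 238.]
0.011 0.057 [402. 238.]
160 270 [0.5066 0.1356 0.0369] [ 0.0103 -0.0455 -0.0457]
150 285 [0.5069 0.135  0.0495] [ 0.0106 -0.045  -0.0583]
170 285 [0.4989 0.1341 0.0348] [ 0.0029 -0.043  -0.0437]
130 318 [0.5039 0.1367 0.065 ] [ 0.0075 -0.0463 -0.0738]
180 292 [0.478 0.144 0.001] [-0.0191 -0.0501 -0.0098]
146 262 [0.4995 0.1534 0.0092] [ 0.0009 -0.0622 -0.0181]
170 300 [0.4944 0.134  0.0385] [-0.0016 -0.0423 -0.0474]
300 253 [0.4949 0.0821 0.0091] [ 0.0058  0.0091 -0.018 ]
400 268 [0.4947 0.0447 0.0353] [ 0.0105  0.0461 -0.0442]
476 193 [5.123e-01 3.000e-04 8.100e-03] [ 0.0338  0.0879 -0.017 ]
```

```bash
python3 - <<'E'
from h import *
s=state();d,T=cam('wrist'); M=R.from_rotvec(s['eef_rot']).as_matrix()
P=world_pts(d,T); Pt=(P-s['eef_pos'])@M
m=(abs(abs(Pt[...,1])-.045)<.02)&(abs(Pt[...,0])<.02)&(Pt[...,2]<-.024)&(d['depth']>0)
z=Pt[...,2][m]; print('wrist finger z', np.percentile(z,[95,99,100]).round(4), m.sum())
for c in ['side','scene']:
    d,T=cam(c); P=world_pts(d,T); Pt=(P-s['eef_pos'])@M
    m=(abs(Pt[...,1])<.07)&(abs(Pt[...,0])<.03)&(Pt[...,2]<-.02)&(Pt[...,2]>-.1)&(d['depth']>0)
    v,u=np.nonzero(m); q=Pt[m]; o=np.argsort(-q[:,2])[:12]
    print(c,len(q)); print(np.c_[u,v][o].tolist(),q[o].round(3).tolist())
    cu,cv=int(np.median(u)),int(np.median(v)); a=d['image'][max(0,cv-60):cv+60,max(0,cu-80):cu+80][...,::-1]
    cv2.imwrite(f'pics/g_{c}.png',cv2.resize(a,(400,300),interpolation=cv2.INTER_CUBIC))
cv2.imwrite('pics/g.png',np.hstack([cv2.imread('pics/g_side.png'),cv2.imread('pics/g_scene.png')]))
E
```

```text
wrist finger z [-0.0504 -0.0418 -0.0364] 30399
side 67
[[299, 241], [299, 259], [312, 268], [297, 266], [301, 250], [311, 267], [303, 257], [304, 247], [298, 268], [298, 264], [304, 265], [311, 266]] [[0.025, 0.015, -0.02], [0.022, -0.037, -0.02], [-0.011, -0.059, -0.02], [0.026, -0.057, -0.02], [0.018, -0.011, -0.02], [-0.008, -0.057, -0.02], [0.013, -0.031, -0.02], [0.011, -0.002, -0.02], [0.023, -0.062, -0.02], [0.024, -0.051, -0.02], [0.009, -0.053, -0.02], [-0.008, -0.054, -0.02]]
scene 294
[[313, 219], [333, 234], [323, 234], [314, 221], [316, 221], [322, 232], [332, 232], [306, 214], [317, 223], [312, 224], [315, 228], [308, 216]] [[0.019, 0.008, -0.02], [-0.006, -0.064, -0.02], [0.018, -0.054, -0.02], [0.02, -0.001, -0.02], [0.015, -0.003, -0.02], [0.017, -0.046, -0.02], [-0.007, -0.056, -0.02], [0.029, 0.033, -0.02], [0.016, -0.011, -0.02], [0.03, -0.009, -0.02], [0.029, -0.026, -0.02], [0.027, 0.023, -0.02]]
```

View pics/g.png

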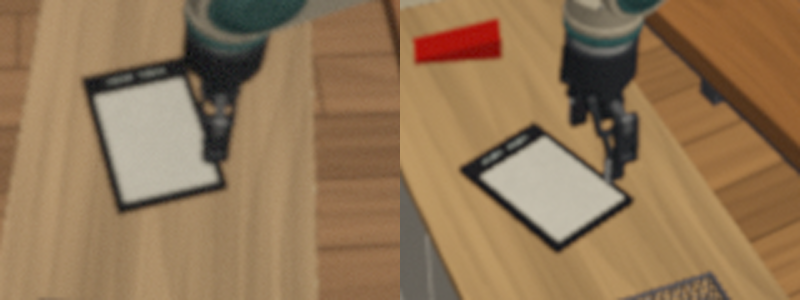

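Measured from the depth image, the open fingertips end about 37–44 mm behind the TCP rather than 13 mm. They are therefore hovering over the reader's rear rim without touching it. I'll back off, then descend in small steps and watch the force.

```bash
python3 -m jog '[{"fingers":0,"dx":-15,"dy":0,"dz":0,"ax":0,"ay":0,"az":0},{"fingers":0,"dx":-35,"dy":0,"dz":0,"ax":0,"ay":0,"az":0},{"fingers":0,"dx":-50,"dy":0,"dz":0,"ax":0,"ay":0,"az":0},{"fingers":0,"dx":-50,"dy":0,"dz":3,"ax":0,"ay":0,"az":0},{"fingers":0,"dx":-50,"dy":0,"dz":3,"ax":0,"ay":0,"az":0}]' && python3 -m jog '[{"fingers":0,"dx":0,"dy":0,"dz":2,"ax":0,"ay":0,"az":0},{"fingers":0,"dx":0,"dy":0,"dz":2,"ax":0,"ay":0,"az":0}]'
python3 - <<'E'
from h import *
s=state();M=R.from_rotvec(s['eef_rot']).as_matrix();print(s['clock'],s['eef_pos'],s['contact_force'])
d,T=cam('wrist'); P=world_pts(d,T);Pt=(P-s['eef_pos'])@M
Hi=np.linalg.inv(np.array(d['hand_eye'])); im=d['image'][...,::-1].copy()
for z,c in [(-.013,(0,0,255)),(-.03,(0,255,0)),(-.04,(255,0,0))]:
  for x in (-.011,.011):
    for y in (-.057,-.043,.043,.057):
      p=cv2.projectPoints(np.array([[x,y,z]]),cv2.Rodrigues(Hi[:3,:3])[0],Hi[:3,3],K(d),np.array(d['distortion']))[0].ravel()
      cv2.circle(im,(int(p[0]),int(p[1])),2,c,-1)
cv2.imwrite('pics/w5.png',im)
for v in range(262,330,6): print(v,[tuple((Pt[v,u]*1000).round(0).astype(int)) for u in (140,155,165,172,176,182)])
E
```

```text
clock: 5.58
eef_pos: [0.4402, 0.0986, -0.0121]
eef_rot: [3.135, -0.207, 0.0]
contact_force: [0.8, -0.1, -0.8]
gripper_width: 0.0852
finger_force: 0.0
clock: 5.75
eef_pos: [0.4411, 0.0984, -0.014]
eef_rot: [3.135, -0.208, 0.0]
contact_force: [0.1, 0.5, 0.1]
gripper_width: 0.0854
finger_force: 0.0
5.75 [ 0.44108     0.09840703 -0.01396039] [0.14262574 0.49530909 0.11972358]
262 [(np.int64(-1), np.int64(-67), np.int64(-13)), (np.int64(-1), np.int64(-59), np.int64(-15)), (np.int64(0), np.int64(-54), np.int64(-15)), (np.int64(-1), np.int64(-51), np.int64(-14)), (np.int64(-1), np.int64(-49), np.int64(-14)), (np.int64(-1), np.int64(-46), np.int64(-14))]
268 [(np.int64(-4), np.int64(-67), np.int64(-14)), (np.int64(10), np.int64(-48), np.int64(-44)), (np.int64(11), np.int64(-44), np.int64(-45)), (np.int64(9), np.int64(-43), np.int64(-40)), (np.int64(-3), np.int64(-49), np.int64(-15)), (np.int64(-4), np.int64(-47), np.int64(-13))]
274 [(np.int64(-7), np.int64(-68), np.int64(-14)), (np.int64(11), np.int64(-46), np.int64(-50)), (np.int64(11), np.int64(-42), np.int64(-50)), (np.int64(8), np.int64
[... 1941 characters left out ...]
int64(-9), np.int64(-43), np.int64(-46)), (np.int64(-30), np.int64(-52), np.int64(-14)), (np.int64(-30), np.int64(-49), np.int64(-15))]
322 [(np.int64(7), np.int64(-43), np.int64(-75)), (np.int64(0), np.int64(-42), np.int64(-65)), (np.int64(-7), np.int64(-43), np.int64(-54)), (np.int64(-11), np.int64(-42), np.int64(-48)), (np.int64(-34), np.int64(-52), np.int64(-14)), (np.int64(-34), np.int64(-49), np.int64(-14))]
328 [(np.int64(5), np.int64(-43), np.int64(-75)), (np.int64(-3), np.int64(-43), np.int64(-64)), (np.int64(-9), np.int64(-43), np.int64(-56)), (np.int64(-38), np.int64(-55), np.int64(-14)), (np.int64(-38), np.int64(-53), np.int64(-14)), (np.int64(-37), np.int64(-49), np.int64(-14))]
```

View pics/w5.png

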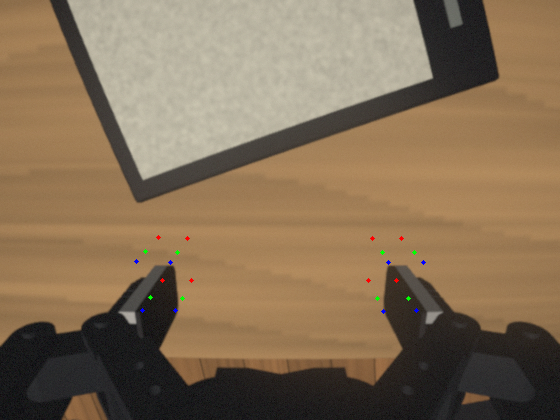

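The fingertip ends match the blue dots (z = -40 mm), so the tips are now about 24 mm above the top. I'll go down about 20 mm with force checks.

```bash
python3 -m jog '[{"fingers":0,"dx":0,"dy":0,"dz":5,"ax":0,"ay":0,"az":0},{"fingers":0,"dx":0,"dy":0,"dz":10,"ax":0,"ay":0,"az":0},{"fingers":0,"dx":0,"dy":0,"dz":14,"ax":0,"ay":0,"az":0},{"fingers":0,"dx":0,"dy":0,"dz":14,"ax":0,"ay":0,"az":0}]' && python3 -m jog '[{"fingers":0,"dx":0,"dy":0,"dz":2,"ax":0,"ay":0,"az":0},{"fingers":0,"dx":0,"dy":0,"dz":2,"ax":0,"ay":0,"az":0}]' && python3 -m jog '[{"fingers":0,"dx":0,"dy":0,"dz":2,"ax":0,"ay":0,"az":0},{"fingers":0,"dx":0,"dy":0,"dz":2,"ax":0,"ay":0,"az":0}]'
```

```text
clock: 6.13
eef_pos: [0.4396, 0.0983, -0.0292]
eef_rot: [3.134, -0.208, -0.004]
contact_force: [-0.2, 0.3, 0.0]
gripper_width: 0.0853
finger_force: 0.0
clock: 6.3
eef_pos: [0.4403, 0.0985, -0.0302]
eef_rot: [3.135, -0.207, -0.001]
contact_force: [0.4, -0.4, 0.5]
gripper_width: 0.0855
finger_force: 0.0
clock: 6.47
eef_pos: [0.4404, 0.0985, -0.032]
eef_rot: [3.135, -0.207, -0.0]
contact_force: [0.1, 0.2, -0.3]
gripper_width: 0.0854
finger_force: 0.0
```

```bash
python3 -m jog '[{"fingers":0,"dx":0,"dy":0,"dz":2,"ax":0,"ay":0,"az":0},{"fingers":0,"dx":0,"dy":0,"dz":2,"ax":0,"ay":0,"az":0}]'; python3 - <<'E'
from h import *
s=state();d,T=cam('wrist'); P=world_pts(d,T)
Pt=(P-s['eef_pos'])@R.from_rotvec(s['eef_rot']).as_matrix()
for v in range(284,312,4): print(v,[(P[v,u]*1000).round(0)[2] for u in range(160,190,2)])
m=(abs(abs(Pt[...,1])-.0425)<.0015)&(abs(Pt[...,0])<.011)&(d['depth']>0); z=np.sort(P[...,2][m]);print(z[:300:20].round(4))
E
```

```text
clock: 6.63
eef_pos: [0.4403, 0.0985, -0.0341]
eef_rot: [3.135, -0.207, -0.0]
contact_force: [-0.3, -0.7, -0.1]
gripper_width: 0.0857
finger_force: 0.0
284 [np.float64(22.0), np.float64(19.0), np.float64(18.0), np.float64(16.0), np.float64(14.0), np.float64(11.0), np.float64(7.0), np.float64(6.0), np.float64(4.0), np.float64(1.0), np.float64(1.0), np.float64(-1.0), np.float64(1.0), np.float64(-0.0), np.float64(-0.0)]
288 [np.float64(21.0), np.float64(19.0), np.float64(18.0), np.float64(17.0), np.float64(14.0), np.float64(11.0), np.float64(8.0), np.float64(7.0), np.float64(3.0), np.float64(-0.0), np.float64(-0.0), np.float64(1.0), np.float64(0.0), np.float64(0.0), np.float64(0.0)]
292 [np.float64(22.0), np.float64(21.0), np.float64(19.0), np.float64(16.0), np.float64(14.0), np.float64(12.0), np.float64(10.0), np.float64(7.0), np.float64(4.0), np.float64(1.0), np.float64(-1.0), np.float64(1.0), np.float64(0.0), np.float64(-0.0), np.float64(-0.0)]
296 [np.float64(23.0), np.float64(21.0), np.float64(20.0), np.float64(16.0), np.float64(16.0), np.float64(13.0), np.float64(10.0), np.float64
[... 359 characters left out ...]
), np.float64(-0.0), np.float64(-0.0)]
304 [np.float64(23.0), np.float64(22.0), np.float64(19.0), np.float64(17.0), np.float64(15.0), np.float64(13.0), np.float64(11.0), np.float64(8.0), np.float64(7.0), np.float64(5.0), np.float64(-0.0), np.float64(0.0), np.float64(-0.0), np.float64(0.0), np.float64(0.0)]
308 [np.float64(23.0), np.float64(22.0), np.float64(20.0), np.float64(18.0), np.float64(17.0), np.float64(14.0), np.float64(12.0), np.float64(9.0), np.float64(7.0), np.float64(5.0), np.float64(-0.0), np.float64(-0.0), np.float64(-0.0), np.float64(1.0), np.float64(1.0)]
[-0.0014 -0.0008 -0.0006 -0.0005 -0.0004 -0.0003 -0.0002 -0.0002 -0.0001
 -0.0001 -0.      0.      0.0001  0.0001  0.0002]
```

The tips are now about 3–4 mm above the top with no contact. Push.

```bash
python3 -m jog '[{"fingers":0,"dx":6,"dy":0,"dz":0,"ax":0,"ay":0,"az":0},{"fingers":0,"dx":12,"dy":0,"dz":0,"ax":0,"ay":0,"az":0},{"fingers":0,"dx":18,"dy":0,"dz":0,"ax":0,"ay":0,"az":0},{"fingers":0,"dx":24,"dy":0,"dz":0,"ax":0,"ay":0,"az":0},{"fingers":0,"dx":30,"dy":0,"dz":0,"ax":0,"ay":0,"az":0}]' && python3 -m jog '[{"fingers":0,"dx":5,"dy":0,"dz":0,"ax":0,"ay":0,"az":0},{"fingers":0,"dx":10,"dy":0,"dz":0,"ax":0,"ay":0,"az":0},{"fingers":0,"dx":15,"dy":0,"dz":0,"ax":0,"ay":0,"az":0},{"fingers":0,"dx":20,"dy":0,"dz":0,"ax":0,"ay":0,"az":0},{"fingers":0,"dx":25,"dy":0,"dz":0,"ax":0,"ay":0,"az":0}]'
python3 - <<'E'
from h import *
d,T=cam('wrist'); a=d['image'][...,::-1]; d,T=cam('side')
b,t,m=reader(d,T,x1=.72); print(b.round(4)); a2=d['image'][120:330,190:400][...,::-1]
cv2.imwrite('pics/w6.png',np.hstack([cv2.resize(a,(400,300)),cv2.resize(a2,(300,300))]))
E
```

```text
clock: 7.1
eef_pos: [0.4707, 0.0945, -0.0339]
eef_rot: [-3.135, 0.208, 0.001]
contact_force: [-2.1, 0.7, 0.5]
gripper_width: 0.085
finger_force: 0.8
clock: 7.52
eef_pos: [0.4954, 0.0912, -0.0339]
eef_rot: [3.135, -0.207, -0.0]
contact_force: [-1.7, 0.5, 1.4]
gripper_width: 0.0852
finger_force: 0.6
[[ 0.425   0.1499]
 [ 0.4354 -0.0538]
 [ 0.6317 -0.0438]
 [ 0.6214  0.1599]]
```

View pics/w6.png

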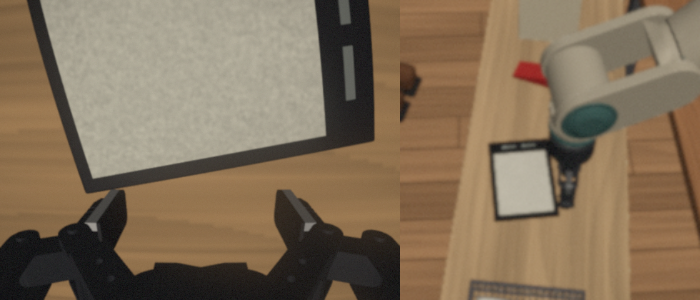

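The push works: the left view shows the reader being turned square by the left finger, its rear side now running from (90,190) to (373,140). That was picture ten, so I'll use numbers only from here.

```bash
python3 -m jog '[{"fingers":0,"dx":5,"dy":0,"dz":0,"ax":0,"ay":0,"az":0},{"fingers":0,"dx":10,"dy":0,"dz":0,"ax":0,"ay":0,"az":0},{"fingers":0,"dx":15,"dy":0,"dz":0,"ax":0,"ay":0,"az":0},{"fingers":0,"dx":20,"dy":0,"dz":0,"ax":0,"ay":0,"az":0},{"fingers":0,"dx":25,"dy":0,"dz":0,"ax":0,"ay":0,"az":0}]' && python3 -m jog '[{"fingers":0,"dx":5,"dy":0,"dz":0,"ax":0,"ay":0,"az":0},{"fingers":0,"dx":10,"dy":0,"dz":0,"ax":0,"ay":0,"az":0},{"fingers":0,"dx":15,"dy":0,"dz":0,"ax":0,"ay":0,"az":0},{"fingers":0,"dx":20,"dy":0,"dz":0,"ax":0,"ay":0,"az":0},{"fingers":0,"dx":25,"dy":0,"dz":0,"ax":0,"ay":0,"az":0}]'
cat >> h.py <<'E'
C=np.array([.6742+.1355*.018,.018]); yawc=-np.arctan(.1355)
N=np.array([np.cos(yawc),np.sin(yawc)]); TT=np.array([-N[1],N[0]])
def cab(p): q=np.asarray(p)[...,:2]-C; return np.stack([q@N,q@TT],-1)
def slab(d,T,lo=.0055,hi=.013):
    # reader top points by height, in the cabinet frame
    dd=dict(d); dd['depth']=cv2.medianBlur(d['depth'],5); P=world_pts(dd,T); q=cab(P)
    m=((P[...,2]>lo)&(P[...,2]<hi)&(d['depth']>0)&(q[...,0]>-.24)&(q[...,0]<.08)&(abs(q[...,1]-.08)<.12)).astype(np.uint8)
    n,l,st,_=cv2.connectedComponentsWithStats(cv2.morphologyEx(m,cv2.MORPH_OPEN,np.ones((3,3),np.uint8)))
    k=1+np.argmax(st[1:,4]); return q[l==k],P
def lines(q,lo=-.05,hi=.05):
    c=np.median(q[:,1]); out=[]
    for y in np.arange(c+lo,c+hi,.005):
        x=q[abs(q[:,1]-y)<.003,0]
        if len(x)>5: out.append((y-c,np.percentile(x,2),np.percentile(x,98)))
    o=np.array(out); return c,np.polyfit(o[:,0],o[:,1],1),np.polyfit(o[:,0],o[:,2],1)
E
python3 - <<'E'
from h import *
s=state(); print('tool',cab(s['eef_pos']),s['contact_force'])
for c in ['wrist','side','scene']:
    d,T=cam(c); q,P=slab(d,T); print(c,len(q),*[np.round(x,4) for x in lines(q)],q.min(0).round(4),q.max(0).round(4))
    for t in ['reader_lead','reader_rear']: print(t,[(round(x['conf'],2),cab(w(T,x['at'])).round(4)) for x in finder.spot_point(c,t)[:1]])
E
```

```text
clock: 8.03
eef_pos: [0.5203, 0.0879, -0.0339]
eef_rot: [3.135, -0.208, 0.0]
contact_force: [-1.8, 0.1, -0.9]
gripper_width: 0.0856
finger_force: 0.5
clock: 8.45
eef_pos: [0.545, 0.0845, -0.0339]
eef_rot: [3.135, -0.208, -0.0]
contact_force: [-1.8, 0.4, 0.7]
gripper_width: 0.0855
finger_force: 0.8
tool [-0.13942146  0.04824126] [-1.81786285  0.41321047  0.68666999]
wrist 112512 0.0373 [ 0.0373 -0.1267] [-0.0171 -0.0369] [-0.1514 -0.04  ] [-0.0313  0.113 ]
reader_lead []
reader_rear [(0.62, array([-0.1296,  0.029 ]))]
side 1964 0.0478 [-0.1889 -0.1154] [-0.0214 -0.0181] [-0.1249 -0.04  ] [-0.0136  0.1124]
reader_lead [(0.87, array([-0.0166,  0.0337]))]
reader_rear [(0.82, array([-0.1317,  0.0383]))]
scene 1735 0.043 [ 0.0135 -0.1222] [ 0.0134 -0.0164] [-0.1295 -0.04  ] [-0.0131  0.1145]
reader_lead [(0.92, array([-0.0132,  0.0367]))]
reader_rear [(0.7, array([-0.1352, -0.3724]))]
```

```bash
python3 -m jog '[{"fingers":0,"dx":5,"dy":0,"dz":0,"ax":0,"ay":0,"az":0},{"fingers":0,"dx":10,"dy":0,"dz":0,"ax":0,"ay":0,"az":0},{"fingers":0,"dx":15,"dy":0,"dz":0,"ax":0,"ay":0,"az":0},{"fingers":0,"dx":20,"dy":0,"dz":0,"ax":0,"ay":0,"az":0},{"fingers":0,"dx":24,"dy":0,"dz":0,"ax":0,"ay":0,"az":0}]' && python3 -m jog '[{"fingers":0,"dx":4,"dy":0,"dz":0,"ax":0,"ay":0,"az":0},{"fingers":0,"dx":8,"dy":0,"dz":0,"ax":0,"ay":0,"az":0},{"fingers":0,"dx":12,"dy":0,"dz":0,"ax":0,"ay":0,"az":0},{"fingers":0,"dx":15,"dy":0,"dz":0,"ax":0,"ay":0,"az":0},{"fingers":0,"dx":15,"dy":0,"dz":0,"ax":0,"ay":0,"az":0}]'
sed -i 's/abs(q\[...,1\]-.08)<.12/abs(q[...,1]-.04)<.12/' h.py
cat > m.py <<'E'
from h import *
s=state(); print(s['clock'],'tool',cab(s['eef_pos']),s['contact_force'])
for c in ['wrist','side','scene']:
    d,T=cam(c); q,P=slab(d,T)
    if c!='wrist':
        e,_=edge(d,T,-.45,.45); e=e[(abs(e[:,0]-.06)>.13)]; p=np.polyfit(e[:,0],e[:,1],1); print('edge',p, 'at .06',np.polyval(p,.06), 'model', .6742+.1355*.06)
    print(c,len(q),*[np.round(x,4) for x in lines(q)],q.min(0).round(4),q.max(0).round(4))
    for t in ['reader_lead','reader_rear','reader']: print(t,[(round(x['conf'],2),cab(w(T,x['at'])).round(4)) for x in finder.spot_point(c,t)[:1]])
E
python3 m.py
```

```text
clock: 9.32
eef_pos: [0.5689, 0.0814, -0.0339]
eef_rot: [3.135, -0.208, -0.0]
contact_force: [-1.3, 0.3, -0.4]
gripper_width: 0.0856
finger_force: 0.9
clock: 9.73
eef_pos: [0.584, 0.0794, -0.0337]
eef_rot: [3.135, -0.208, 0.001]
contact_force: [0.3, 0.1, -0.0]
gripper_width: 0.0855
finger_force: 0.0
9.7333 tool [-0.10006215  0.04836807] [ 0.26705268  0.10152839 -0.04893609]
wrist 116039 0.0347 [ 0.0278 -0.0869] [-0.0202  0.0025] [-0.1117 -0.0483] [0.0091 0.113 ]
reader_lead []
reader_rear [(0.79, array([-0.0878,  0.0287]))]
reader [(0.88, array([-0.0321,  0.0316]))]
edge [0.13444321 0.67344206] at .06 0.6815086573437174 model 0.68233
side 1902 0.0473 [-0.2261 -0.0729] [-0.0164  0.0189] [-0.085  -0.0469] [0.0233 0.1127]
reader_lead [(0.66, array([0.0242, 0.0356]))]
reader_rear [(0.86, array([-0.0915,  0.0376]))]
reader [(0.86, array([-0.0355,  0.0354]))]
edge [0.13633924 0.67663655] at .06 0.6848169080038898 model 0.68233
scene 1819 0.0388 [ 0.0551 -0.0833] [-0.0179  0.0214] [-0.0986 -0.0493] [0.0254 0.1132]
reader_lead [(0.6, array([0.0263, 0.034 ]))]
reader_rear [(0.95, array([-0.0907,  0.0411]))]
reader [(0.96, array([-0.0355,  0.0333]))]
```

```bash
python3 -m jog '[{"fingers":0,"dx":3,"dy":0,"dz":0,"ax":0,"ay":0,"az":0},{"fingers":0,"dx":5,"dy":0,"dz":0,"ax":0,"ay":0,"az":0},{"fingers":0,"dx":7,"dy":0,"dz":0,"ax":0,"ay":0,"az":0},{"fingers":0,"dx":7,"dy":0,"dz":0,"ax":0,"ay":0,"az":0}]' && python3 -m jog '[{"fingers":0,"dx":-10,"dy":0,"dz":0,"ax":0,"ay":0,"az":0},{"fingers":0,"dx":-30,"dy":0,"dz":0,"ax":0,"ay":0,"az":0},{"fingers":0,"dx":-60,"dy":0,"dz":0,"ax":0,"ay":0,"az":0},{"fingers":0,"dx":-90,"dy":0,"dz":0,"ax":0,"ay":0,"az":0},{"fingers":0,"dx":-90,"dy":0,"dz":0,"ax":0,"ay":0,"az":0}]' && python3 -m jog '[{"fingers":0,"dx":0,"dy":0,"dz":-41,"ax":0,"ay":0,"az":0},{"fingers":0,"dx":0,"dy":0,"dz":-82,"ax":0,"ay":0,"az":0},{"fingers":0,"dx":0,"dy":0,"dz":-123,"ax":0,"ay":0,"az":0},{"fingers":0,"dx":0,"dy":0,"dz":-164,"ax":0,"ay":0,"az":0},{"fingers":0,"dx":0,"dy":0,"dz":-200,"ax":0,"ay":0,"az":0}]' && python3 -m jog '[{"fingers":0,"dx":30,"dy":0,"dz":-40,"ax":0,"ay":0,"az":0},{"fingers":0,"dx":60,"dy":0,"dz":-60,"ax":0,"ay":0,"az":0},{"fingers":0,"dx":90,"dy":0,"dz":-80,"ax":0,"ay":0,"az":0},{"fingers":0,"dx":90,"dy":0,"dz":-80,"ax":0,"ay":0,"az":0},{"fingers":0,"dx":90,"dy":0,"dz":-80,"ax":0,"ay":0,"az":0}]'
python3 m.py; python3 - <<'E'
from h import *
d,T=cam('wrist'); b,t,m=reader(d,T,-.08,.16,.56,.74); print(cab(b).round(4)); e,_=edge(d,T,-.2,.3); print('edge wrist',np.c_[e[:,0],e[:,1]-(.6742+.1355*e[:,0])].round(4).tolist()); save(d,'pics/w7.png')
E
```

```text
clock: 10.67
eef_pos: [0.5905, 0.0785, -0.0339]
eef_rot: [3.135, -0.208, 0.0]
contact_force: [0.1, -0.2, -0.2]
gripper_width: 0.0857
finger_force: 0.1
clock: 11.08
eef_pos: [0.4951, 0.0908, -0.036]
eef_rot: [3.134, -0.206, -0.011]
contact_force: [-0.3, 0.9, 0.0]
gripper_width: 0.0856
finger_force: 0.0
clock: 11.5
eef_pos: [0.5015, 0.0904, 0.1696]
eef_rot: [-3.134, 0.208, -0.005]
contact_force: [0.4, -0.5, 0.5]
gripper_width: 0.085
finger_force: 0.0
clock: 11.92
eef_pos: [0.5917, 0.0783, 0.2463]
eef_rot: [-3.135, 0.209, -0.002]
contact_force: [-0.9, 0.5, -0.8]
gripper_width: 0.0855
finger_force: 0.0
11.9167 tool [-0.09221368  0.0483163 ] [-0.85833566  0.45649084 -0.82789824]
wrist 14522 0.0328 [-0.0089 -0.0791] [-0.0073  0.027 ] [-0.0814 -0.0482] [0.0298 0.1128]
reader_lead [(0.59, array([0.0225, 0.0337]))]
reader_rear [(0.85, array([-0.0795,  0.0309]))]
reader [(0.89, array([-0.0244,  0.0331]))]
edge [0.29617587 0.63715772] at .06 0.6549282746387102 model 0.68233
side 2207 0.0396 [-0.0345 -0.0767] [-0.0379  0.0248] [-0.0806 -0.0465] [0.0313 0.1128]
reader_lead [(0.75, array([0.0313, 
[... 212 characters left out ...]
054  0.028 ] [-0.0809 -0.0483] [0.0314 0.1133]
reader_lead [(0.74, array([0.0326, 0.0349]))]
reader_rear [(0.81, array([-0.0836,  0.0388]))]
reader [(0.84, array([-0.0281,  0.0363]))]
[[-0.0809 -0.0457]
 [ 0.028  -0.0455]
 [ 0.0276  0.1109]
 [-0.0812  0.1106]]
edge wrist [[-0.2, -0.0015], [-0.18, -0.0012], [-0.16, -0.001], [-0.14, -0.0017], [-0.12, -0.0017], [-0.1, -0.0017], [-0.08, -0.0018], [-0.06, -0.001], [-0.04, -0.0006], [-0.02, -0.0261], [-0.0, -0.0852], [0.02, -0.0852], [0.04, -0.0854], [0.06, -0.0855], [0.08, -0.0855], [0.1, -0.0855], [0.12, -0.0856], [0.14, -0.0018], [0.16, -0.0019], [0.18, -0.0013], [0.2, -0.0012], [0.22, -0.001], [0.24, -0.0012], [0.26, -0.0009], [0.28, -0.0012]]
```

The wrist view from above puts the overhang at about 30 mm, square to within a few mrad. The arm is clear and never went near the other items, so I'm handing in.

```bash
python3 -c "
from rig import robot; print(robot.job_done())"
```

```text
the job is handed in; nothing more can be done
None
```

I slid the e-reader out over the front edge: it now overhangs by about 30 mm, square to within a few mrad (wrist camera). The arm stayed clear of everything else on the cabinet, and I handed the job in at about 13 s on the robot's clock.

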